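Check the throat of the bench tape machine with a taper gauge

ROBOT

A 6-joint arm with a two-finger parallel gripper is mounted at the origin on the work surface. World frame = base frame: x ahead of the robot, y to its left, z up, the work surface at z = 0. Lengths are in m, angles in rad, forces in N, time in s.
With the tool pointing down it reaches from about 0.35 to 0.875 m from the base axis. Payload 4.2 kg.
Tool frame: the origin (TCP) lies midway between the tips of the shut fingers; the grasp point (between the pads) lies 19 mm behind it; z points along the fingers, y is the line along which they close (so a half turn about z gives the same grasp; the last joint's range is limited). The gripper opens to 85 mm and grips with 20 to 120 N. Pads are 22 mm wide; open, the fingers measure 114 mm over their backs; the gripper's body (76 mm by 85 mm) begins 54 mm behind the grasp point. The pads swing forward as they close: fully open they stand 13 mm farther back than shut.
Start: joints at [1.379, 0.385, 0.008, 0, -1.194, -0.259], TCP at [0.272, 0.563, 0.209] pointing down, gripper open.
Joint ranges: [-3.14, 3.14], [-1.21, 2.06], [-1.07, 1.41], [-3.16, 2.05], [-2.99, -0.16], [-3.1, 3.1]. Speed limits (rad/s): [2.79, 2.79, 3.14, 3.14, 3.14, 3.14].

INTERFACE

Orientations are given as a rotation vector (axis times angle).
In Python, from station import bot gives the robot as it stands.
- The arm moves only by the tool move_arm, never from a script. Its argument "moves" is a list of rows, each a list of 7 numbers: the shift along the tool's x, y, z in m, then the turn, a rotation vector about the tool's x, y, z in degrees, then the opening, from -1 (shut) to 1 (fully open). A call has 1 to 5 rows; each row shifts and turns the commanded pose from where the row before left it, along the tool's axes as they then stand; what a row does not reach is not made up. A row lasts 1/8 s, in which the tool goes at most 62.5 mm and 10.7 degrees, less where a joint would pass 70% of its speed; a pose out of reach is approached as far as the arm can. A call with a gripper value outside its range is refused whole. The fingers move at their own pace and stop on an object; the grip force is fixed at half the most. Time passes only in rows, so rows that do not move let the fingers close. It gives the time, the measured TCP pose, the force, the opening and the grip force at its end, in the units of the state.
- bot.read_state(): the state, without advancing time (a new reading comes with each control period).
- bot.camera(name): name is "scene" or "top"; returns a dict with "pixels" (400x640x3 uint8, red, green, blue), "vfov" (degrees; the focal length in pixels is half the picture's height over the tangent of half this angle, whatever the lens; pixels are square), "cx", "cy" (the principal point, pixels), "R" (3x3) and "t" (3): a world point X has camera coordinates R X + t. Camera axes: x right, y down, z forward; pixel columns grow to the right and rows downward; lengths in m; the calibration is good to about 2 mm. A picture is of the moment at which its call begins. There is no depth.
- bot.hand_in(): hands the job in; it is judged then, once.
The state is a dict: "time_s": time; "joint_pos": joint angles; "joint_vel": joint speeds; "joint_efforts": joint torques, N m; "eef_pos": TCP position; "tcp_rot": TCP orientation; "force": force on the tool from outside, world axes, zero at the start; "ft_torque": the same for the moment, N m; "finger_gap": finger opening in m; "finger_force": force on a finger pad.
Only numpy, scipy, OpenCV 4.12 (cv2) and the standard library are available. Lean on these libraries where they do the work, as an engineer would, in place of code of your own. Each camera call takes 0.05 s, during which the arm holds its last target. There are 200 camera calls.

TASK

Pull the sprung knob on top of the tape machine up to its stop, where its catch keeps it and the throat stands open. Then pick up the taper gauge by its handle and slide its blade straight into the middle of the throat until it drags snugly between the two plates, without jamming it. Finish holding the gauge there in the gripper; leave the tape roll, the carton and the marker where they are.

Things in the scene. Friction and masses are not known exactly. Their poses are not given: they have to be found in the camera images.
- machine: Grey bench tape machine, fixed: base 160 x 100 x 50 mm (x, y, z); at its back an upright carries a housing 125 x 70 mm over the base, top 122 mm above the bench. Origin: centre of the base's underside. The -x side is the front, with the throat: a level slot between two steel plates 70 mm wide. +x points into the throat. A paper tape roll overhangs the back by 90 mm.
- throat (a point): Throat mouth: on the lower plate's top, mid width, 68 mm in front of the machine's origin, 60 to 62 mm up; axes as the machine's (x inward). Flat throat 100 mm deep; before it both plates flare 30 degrees over 12 mm. Gap: knob down 0.5 to 2.5 mm, knob at its stop 5.5 to 7.5 mm, different each time. The upper plate is sprung: yields upward at 4 N per mm, up to 8 mm.
- pull_knob (a joint): Height of the pull knob above its rest, 0 to 0.020 m (at its upper stop). Sprung downwards, with a friction catch that keeps it wherever it is left; it takes about 10 N to pull it up.
- knob_grip (a point): Point on the axis of the pull knob, 8 mm below its top, moving with it. The knob is a black upright cylinder 28 mm across and 24 mm high on a steel stem, on top of the housing; down, its underside is 7 mm above the housing's top, and this point is 145 mm above the bench.
- gauge: Taper gauge lying on the bench, 100 to 190 g: black handle block 45 (x) x 16 (y) x 40 mm high; from its front a steel blade 20 mm wide runs 100 mm in +x, underside level and flush with the handle's, 12.5 mm thick at the handle, thinning evenly to 2.5 mm at the tip. Origin: centre of the handle's underside. The push to slide it is 0.5 to 1 times the plates' squeeze; 3 to 8 N of push is snug.
- gauge_tip (a point): Middle of the blade's tip edge, on its underside, 122.5 mm in +x from the gauge's origin; axes as the gauge's.
- pressure_plate: Upper, sprung steel plate of the throat, 70 mm wide and 8 mm thick. Its origin is not on the plate: it lies below it, at the centre of the machine's underside when the knob is down, and rises with the plate.
- tape_roll: Bystander: roll of brown tape lying flat, 100 mm across, 48 mm high. Origin: centre of its underside.
- carton: Bystander: closed carton 130 x 100 x 70 mm. Origin: centre of its underside.
- marker: Bystander: grey marker pen, 132 mm long, 19 mm thick, lying. Origin: under its middle.
Things that resemble listed ones, but are neither listed nor needed, are in the scene too. Of the things that look like the gauge, the largest one is meant.

How it is judged:
By the outcome, as a careful person would: the job done as asked, in the order asked, and still so for the second after the job is handed in, while the arm keeps its last pose, push and grip.
It also fails if it takes over 61 s, if anything falls off the work surface, if the arm or the gripper's body presses on something with over 40 N, if the wrist force passes 120 N, or if a joint passes its speed limit or range.

## Working session

There is one attempt and no reset: what is moved stays moved. The work goes in short steps, Python scripts to look and compute and a tool call to move; the robot and the scene stay as the last step left them, time stands still between calls to the robot, and variables do not carry over. Pictures are saved under pics/ and viewed, at most 10 in all, crops included, and the job is handed in when it is done.

Besides the shell and the picture viewer there is one more tool, called after "Request:" in YAML: its name, and indented under it one key for each argument. move_arm: Moves the arm, as the interface text tells. Its arguments: {"type":"object","properties":{"moves":{"type":"array"}},"required":["moves"]}

```bash
mkdir -p pics
cat > h.py <<'E'
import numpy as np, cv2, json
from station import bot
from scipy.spatial.transform import Rotation as Ro
def snap(n,fn):
    c=bot.camera(n); cv2.imwrite('pics/'+fn+'.png',c['pixels'][:,:,::-1])
    d={k:np.array(c[k]).tolist() for k in('vfov','cx','cy','R','t')}
    json.dump(d,open('pics/'+fn+'.json','w')); return c
def cam(fn):
    d=json.load(open('pics/'+fn+'.json'));R=np.array(d['R']);t=np.array(d['t'])
    f=200/np.tan(np.radians(d['vfov'])/2);return R,t,f,d['cx'],d['cy']
def ray(fn,u,v):
    R,t,f,cx,cy=cam(fn);return -R.T@t,R.T@np.array([(u-cx)/f,(v-cy)/f,1])
def onz(fn,u,v,z):
    o,d=ray(fn,u,v);return o+d*(z-o[2])/d[2]
def proj(fn,X):
    R,t,f,cx,cy=cam(fn);p=R@np.array(X)+t;return np.array([f*p[0]/p[2]+cx,f*p[1]/p[2]+cy])
def tri(a,pa,b,pb):
    o1,d1=ray(a,*pa);o2,d2=ray(b,*pb)
    A=np.stack([d1,-d2],1);s=np.linalg.lstsq(A,o2-o1,rcond=None)[0]
    p,q=o1+s[0]*d1,o2+s[1]*d2;return (p+q)/2,np.linalg.norm(p-q)
E
python3 - <<'E'
from h import *
a=snap('scene','s0');b=snap('top','t0')
for n in('s0','t0'):
    R,t,f,cx,cy=cam(n);print(n,f,cx,cy,(-R.T@t).round(3),R.round(2).tolist())
s=bot.read_state();print({k:np.round(v,3).tolist() for k,v in s.items()})
E
```

```text
s0 392.30000348757835 321.52773227390446 201.857928285138 [ 0.978 -0.647  0.928] [[0.84, 0.54, -0.02], [0.39, -0.63, -0.67], [-0.37, 0.56, -0.74]]
t0 397.9445546545044 311.25683771374634 194.25158652903633 [ 0.409 -0.054  1.46 ] [[0.03, -1.0, -0.0], [-0.99, -0.02, -0.14], [0.14, 0.01, -0.99]]
{'time_s': 0.1, 'joint_pos': [1.379, 0.385, 0.007, -0.0, -1.194, -0.259], 'joint_vel': [0.001, -0.0, 0.003, 0.002, -0.001, -0.001], 'joint_efforts': [-0.001, -39.332, 18.893, 4.198, -0.003, 0.0], 'eef_pos': [0.272, 0.562, 0.208], 'tcp_rot': [3.06, -0.702, -0.001], 'force': [0.362, -0.053, -0.42], 'ft_torque': [-0.011, 0.032, 0.063], 'finger_force': 0.0, 'finger_gap': 0.086}
```

View pics/s0.png

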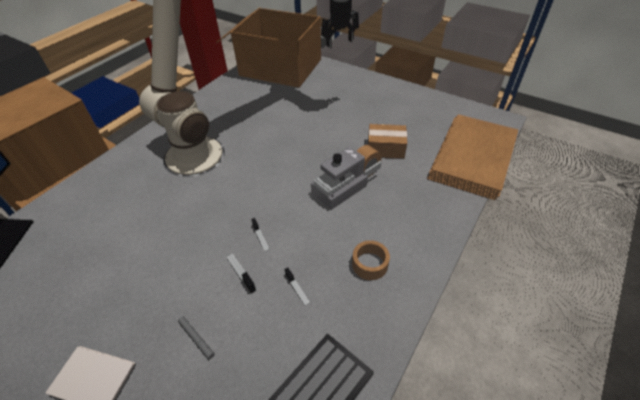

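View pics/t0.png

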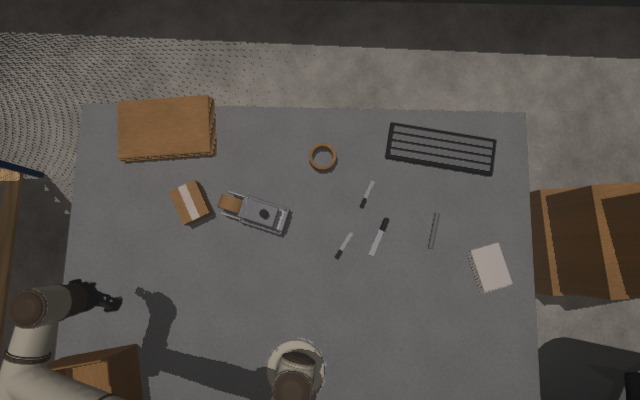

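Run:
```python
from h import *
s=cv2.imread('pics/s0.png');t=cv2.imread('pics/t0.png')
def crop(im,x,y,w,h):
    k=cv2.resize(im[y:y+h,x:x+w],(400,300),interpolation=cv2.INTER_CUBIC);k=cv2.convertScaleAbs(k,alpha=1.3)
    for i in range(0,w,10): cv2.line(k,(i*400//w,0),(i*400//w,6 if i%50 else 14),(0,255,255),1)
    for i in range(0,h,10): cv2.line(k,(0,i*300//h),(6 if i%50 else 14,i*300//h),(0,255,255),1)
    return k
a=np.hstack([crop(s,300,140,100,75),crop(s,210,210,120,90)])
b=np.hstack([crop(t,210,180,100,75),crop(t,330,200,80,60)])
cv2.imwrite('pics/c0.png',np.vstack([a,b]))
```

```text
(no output)
```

View pics/c0.png

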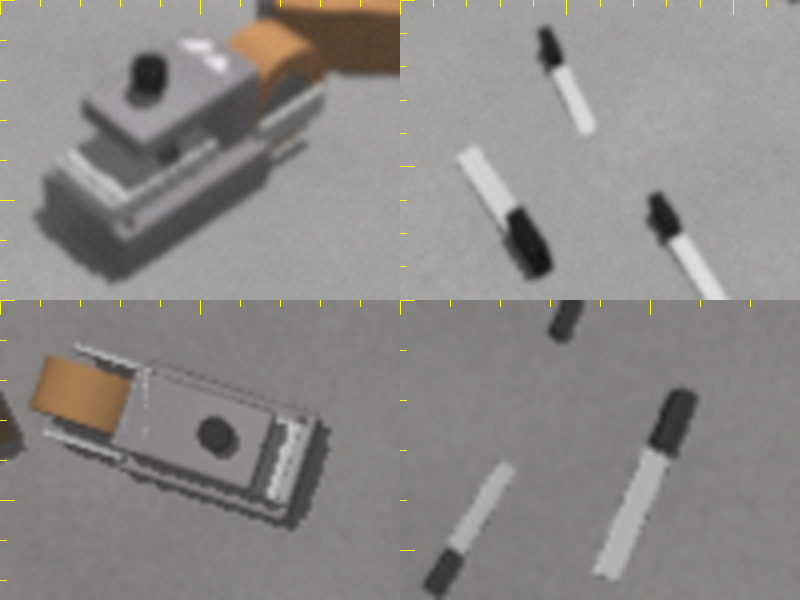

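```bash
cat > fit.py <<'E'
from h import *
from scipy.optimize import least_squares
def T(p,L): c,s=np.cos(p[2]),np.sin(p[2]);return np.array([p[0]+c*L[0]-s*L[1],p[1]+s*L[0]+c*L[1],L[2]])
def px(x,y,x0,y0,k,ox,oy): return np.array([(x-ox+.5)/k-.5+x0,(y-oy+.5)/k-.5+y0])
S1=lambda x,y:('s0',px(x,y,300,140,4,0,0));S2=lambda x,y:('s0',px(x,y,210,210,10/3,400,0))
T1=lambda x,y:('t0',px(x,y,210,180,4,0,300));T2=lambda x,y:('t0',px(x,y,330,200,5,400,300))
g=[(T2(594,572),(.1225,-.01,.0025)),(T2(620,580),(.1225,.01,.0025)),(T2(675,389),(-.0225,-.008,.04)),(T2(697,397),(-.0225,.008,.04)),
(S2(457,155),(.1225,.01,.0)),(S2(475,147),(.1225,-.01,.001)),(S2(507,213),(.0225,.008,.04)),(S2(523,207),(.0225,-.008,.04)),(S2(530,279),(-.0225,.008,0)),(S2(551,271),(-.0225,-.008,0))]
r=lambda p:np.concatenate([proj(o[0],T(p,L))-o[1] for o,L in g])
G=least_squares(r,[.4,-.2,2.8],loss='soft_l1');print('gauge',G.x,np.degrees(G.x[2]));print(G.fun.reshape(-1,2).round(1).tolist())
# machine: x,y,yaw,housing front x, knob x
def m(p):
    h,k=p[3],p[4]
    return [(T1(328,428),(-.08,-.05,0)),(T1(298,528),(-.08,.05,0)),(T1(275,410),(h,-.035,.122)),(T1(251,488),(h,.035,.122)),(T1(218,437),(k,0,.143)),
    (S1(40,218),(-.08,.05,0)),(S1(115,281),(-.08,-.05,0)),(S1(84,103),(h,.035,.122)),(S1(147,143),(h,-.035,.122)),(S1(149,75),(k,0,.143)),(S1(268,185),(.08,-.05,0))]
r2=lambda p:np.concatenate([proj(o[0],T(p,L))-o[1] for o,L in m(p)])
M=least_squares(r2,[.5,.2,1.3,-.05,0],loss='soft_l1');print('mach',M.x,np.degrees(M.x[2]));print(M.fun.reshape(-1,2).round(1).tolist())
if __name__=='__main__':
    print('knob',T(M.x,(M.x[4],0,.145)),'tri',tri('t0',T1(218,437)[1],'s0',S1(149,75)[1]))
    print('throat',T(M.x,(-.068,0,.061)))
    print('handle',tri('t0',T2(686,393)[1],'s0',S2(538,240)[1]))
    s=cv2.imread('pics/s0.png');t=cv2.imread('pics/t0.png')
    def box(fn,im,p,x0,x1,y,z0,z1,x,yy,w,h,out):
        k=cv2.resize(im[yy:yy+h,x:x+w],(400,300),interpolation=cv2.INTER_CUBIC) if out is None else out
        V=[((proj(fn,T(p,(a,b,c)))-[x,yy]+.5)*400/w-.5).astype(int).tolist() for a in(x0,x1) for b in(-y,y) for c in(z0,z1)]
        for i in range(8):
            for j in(1,2,4):
                if not i&j: cv2.line(k,V[i],V[i|j],(0,0,255),1)
        return k
    def pic(fn,im,a,b):
        k=box(fn,im,M.x,-.08,.08,.05,0,.05,*a,None);k=box(fn,im,M.x,M.x[3],M.x[3]+.125,.035,.1,.122,*a,k);k=box(fn,im,M.x,M.x[4]-.014,M.x[4]+.014,.014,.129,.153,*a,k)
        q=box(fn,im,G.x,-.0225,.0225,.008,0,.04,*b,None);q=box(fn,im,G.x,.0225,.1225,.01,0,.0025,*b,q)
        return np.hstack([k,q])
    cv2.imwrite('pics/c1.png',np.vstack([pic('s0',s,(300,140,100,75),(210,210,120,90)),pic('t0',t,(210,180,100,75),(330,200,80,60))]))
E
python3 fit.py
```

```text
gauge [ 0.51225878 -0.30828788  2.74106392] 157.0513938364449
[[-0.8, -0.4], [-1.0, 0.3], [0.9, -0.8], [0.7, -0.6], [-0.9, 0.5], [0.0, -0.7], [-1.8, 0.1], [-1.1, -1.1], [1.7, 0.4], [0.7, -0.3]]
mach [ 0.53212213  0.11957206  1.28007211 -0.04406146 -0.00727613] 73.34272955012725
[[0.1, -2.1], [-1.1, -1.2], [-0.1, -0.4], [-0.8, -0.2], [-0.2, -1.3], [-0.8, -0.3], [0.9, 1.3], [-1.3, -2.2], [-1.6, -0.2], [-0.8, -0.1], [-1.0, 0.7]]
knob [0.53003646 0.11260127 0.145     ] tri (array([0.52844766, 0.11399569, 0.13995941]), np.float64(0.006145085779861557))
throat [0.5126302  0.05442558 0.061     ]
handle (array([ 0.53048127, -0.31263391,  0.04496414]), np.float64(0.0016870068472273284))
```

View pics/c1.png

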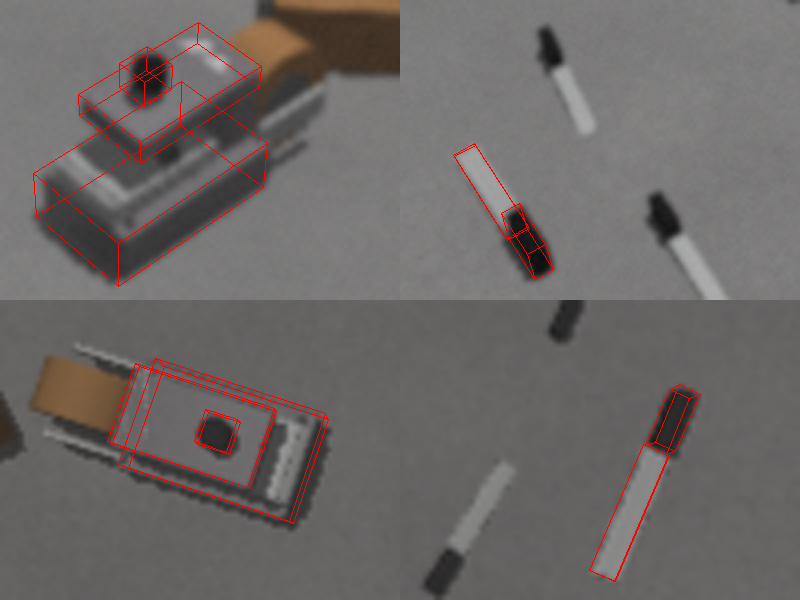

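Request:
move_arm:
  moves:
    - [0.043,0.029,0,0,0,0,1]
    - [0.043,0.029,0,0,0,0,1]
    - [0.043,0.029,0,0,0,0,1]
    - [0.043,0.029,0,0,0,0,1]
    - [0.043,0.029,0,0,0,0,1]

```text
time_s: 0.72
eef_pos: [0.403, 0.3366, 0.2089]
tcp_rot: [3.062, -0.702, -0.001]
force: [0.6, 0.3, -0.5]
finger_gap: 0.0856
finger_force: 0.0
```

Request:
move_arm:
  moves:
    - [0.043,0.029,0,0,0,0,1]
    - [0.043,0.029,0,0,0,0,1]
    - [0.043,0.029,0,0,0,0,1]
    - [0.043,0.029,0,0,0,0,1]
    - [0,0,0,0,0,0,1]

```text
time_s: 1.35
eef_pos: [0.5076, 0.1562, 0.2086]
tcp_rot: [3.059, -0.71, -0.002]
force: [0.2, -0.4, -0.1]
finger_gap: 0.0853
finger_force: 0.0
```

```bash
cat >> h.py <<'E'
def to(p,yaw=None,s=None):
    s=s or bot.read_state();R=Ro.from_rotvec(s['tcp_rot']);d=R.inv().apply(np.array(p)-s['eef_pos'])
    x=R.as_matrix()[:,0];y0=np.degrees(np.arctan2(x[1],x[0]))
    print('pos',np.round(s['eef_pos'],4),'yaw',y0.round(2),'tilt',R.as_matrix()[:,2].round(3),'tool shift',d.round(4),'turn z',None if yaw is None else round(y0-yaw,2),'F',np.round(s['force'],2),'q',np.round(s['joint_pos'],2),'t',s['time_s'])
E
python3 -c "
from h import *
to([.53,.113,.126])
snap('scene','s1')"
```

```text
pos [0.5076 0.1562 0.2086] yaw -26.12 tilt [-0.001 -0.001 -1.   ] tool shift [0.0391 0.0288 0.0826] turn z None F [ 0.21 -0.4  -0.07] q [ 0.6   0.23 -0.22 -0.   -1.12  0.51] t 1.35
```

Request:
move_arm:
  moves:
    - [0.039,0.029,0.002,0,0,0,1]
    - [0,0,0.03,0,0,0,1]
    - [0,0,0.03,0,0,0,1]
    - [0,0,0.02,0,0,0,1]
    - [0,0,0,0,0,0,1]

```text
time_s: 2.02
eef_pos: [0.5279, 0.1163, 0.1256]
tcp_rot: [3.06, -0.699, -0.005]
force: [0.4, 0.3, -0.1]
finger_gap: 0.0854
finger_force: 0.0
```

Run:
```python
from h import *
to([.53,.113,.126])
a=snap('scene','s2')['pixels'];b=snap('top','t2')['pixels']
cv2.imwrite('pics/c2.png',np.hstack([cv2.resize(i[y:y+75,x:x+100],(400,300),interpolation=cv2.INTER_CUBIC)[:,:,::-1] for i,x,y in((a,290,110),(b,210,180))]))
```

```text
pos [0.5279 0.1163 0.1256] yaw -25.75 tilt [-0.004 -0.002 -1.   ] tool shift [ 0.0034  0.0021 -0.0004] turn z None F [ 0.36  0.34 -0.07] q [ 0.52  0.32 -0.32 -0.   -0.94  0.6 ] t 2.025
```

View pics/c2.png

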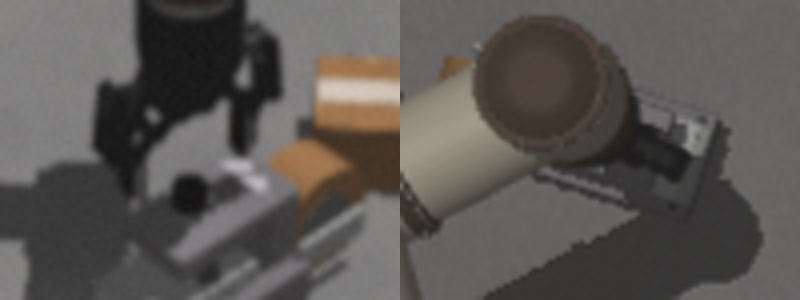

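Request:
move_arm:
  moves:
    - [0.003,0.002,0,0,0,0,1]
    - [0,0,0,0,0,0,-1]
    - [0,0,0,0,0,0,-1]
    - [0,0,0,0,0,0,-1]
    - [0,0,0,0,0,0,-1]

```text
time_s: 2.75
eef_pos: [0.5325, 0.1146, 0.1281]
tcp_rot: [-3.058, 0.701, -0.004]
force: [-0.3, 4.5, 1.4]
finger_gap: 0.0226
finger_force: 58.7
```

Request:
move_arm:
  moves:
    - [0,0,0,0,0,0,-1]
    - [0,0,0,0,0,0,-1]

```text
time_s: 3.0
eef_pos: [0.5325, 0.1146, 0.128]
tcp_rot: [-3.059, 0.7, -0.004]
force: [0.1, 5.4, 1.7]
finger_gap: 0.0224
finger_force: 58.7
```

Run:
```python
from h import *
to([.53,.113,.126])
a=snap('scene','s3')['pixels'];b=snap('top','t3')['pixels']
cv2.imwrite('pics/c3.png',np.hstack([cv2.resize(i[y:y+60,x:x+60],(400,400),interpolation=cv2.INTER_CUBIC)[:,:,::-1] for i,x,y in((a,305,120),(b,240,190))]))
```

```text
pos [0.5325 0.1146 0.128 ] yaw -25.78 tilt [ 0.004  0.003 -1.   ] tool shift [-0.0015  0.0025  0.002 ] turn z None F [0.11 5.43 1.66] q [ 0.51  0.32 -0.31 -0.   -0.94  0.61] t 3.0
```

View pics/c3.png

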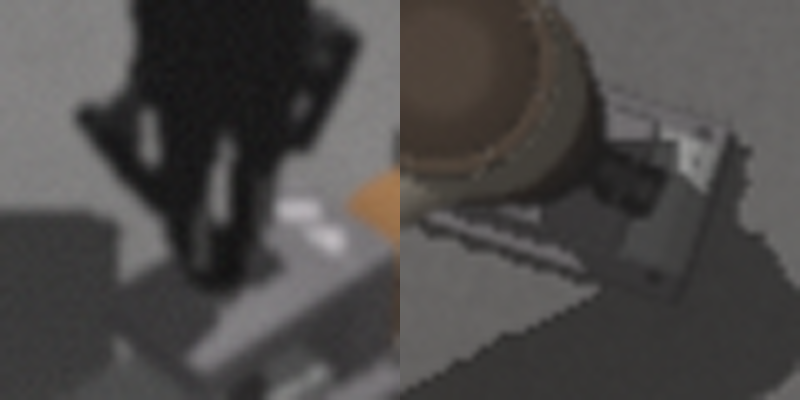

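Request:
move_arm:
  moves:
    - [0,0,-0.003,0,0,0,-1]
    - [0,0,-0.003,0,0,0,-1]
    - [0,0,-0.003,0,0,0,-1]
    - [0,0,0,0,0,0,-1]

```text
time_s: 3.6
eef_pos: [0.5323, 0.1146, 0.1352]
tcp_rot: [-3.059, 0.701, -0.003]
force: [3.9, 4.8, -6.0]
finger_gap: 0.022
finger_force: 59.7
```

Request:
move_arm:
  moves:
    - [0,0,-0.003,0,0,0,-1]
    - [0,0,-0.003,0,0,0,-1]
    - [0,0,-0.003,0,0,0,-1]
    - [0,0,0,0,0,0,-1]

```text
time_s: 4.1
eef_pos: [0.5323, 0.1146, 0.1439]
tcp_rot: [-3.059, 0.701, -0.002]
force: [3.8, 5.2, -8.0]
finger_gap: 0.0219
finger_force: 59.7
```

Run:
```python
from h import *
to([.53,.113,.126])
a=snap('scene','s4')['pixels'];b=cv2.imread('pics/s3.png')[:,:,::-1]
cv2.imwrite('pics/c4.png',np.hstack([cv2.resize(i[y:y+60,x:x+60],(400,400),interpolation=cv2.INTER_CUBIC)[:,:,::-1] for i,x,y in((b,305,135),(a,305,135))]))
```

```text
pos [0.5323 0.1146 0.1439] yaw -25.83 tilt [ 0.002  0.003 -1.   ] tool shift [-0.0014  0.0025  0.0179] turn z None F [ 3.79  5.2  -8.02] q [ 0.51  0.31 -0.29 -0.   -0.98  0.61] t 4.1
```

View pics/c4.png

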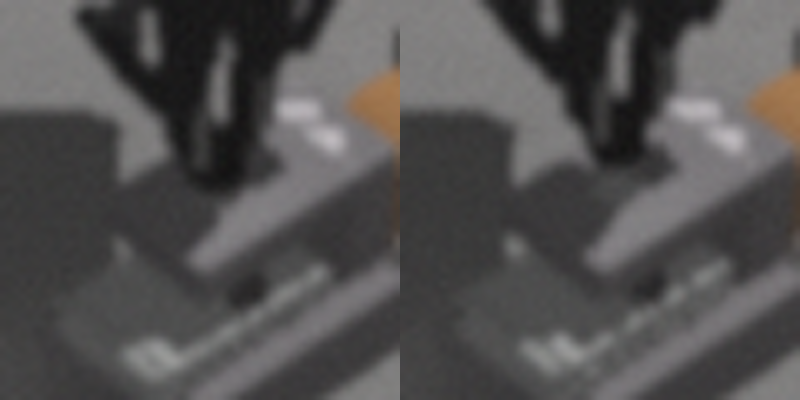

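Request:
move_arm:
  moves:
    - [0,0,-0.002,0,0,0,-1]
    - [0,0,-0.002,0,0,0,-1]
    - [0,0,0,0,0,0,-1]

```text
time_s: 4.53
eef_pos: [0.5323, 0.1146, 0.1476]
tcp_rot: [-3.059, 0.702, -0.002]
force: [4.3, 5.2, -9.7]
finger_gap: 0.022
finger_force: 59.5
```

Request:
move_arm:
  moves:
    - [0,0,-0.002,0,0,0,-1]
    - [0,0,-0.002,0,0,0,-1]
    - [0,0,0,0,0,0,-1]

```text
time_s: 4.9
eef_pos: [0.532, 0.1146, 0.1483]
tcp_rot: [-3.058, 0.703, 0.001]
force: [10.8, 5.3, -22.8]
finger_gap: 0.0212
finger_force: 60.7
```

Request:
move_arm:
  moves:
    - [0,0,0.0015,0,0,0,-1]
    - [0,0,0,0,0,0,0.6]
    - [0,0,0,0,0,0,1]
    - [0,0,0,0,0,0,1]
    - [0,0,0,0,0,0,1]

```text
time_s: 5.52
eef_pos: [0.5312, 0.1126, 0.1522]
tcp_rot: [-3.062, 0.702, -0.001]
force: [-0.0, 0.2, 1.3]
finger_gap: 0.0857
finger_force: 0.0
```

Request:
move_arm:
  moves:
    - [0,0,-0.03,0,0,0,1]
    - [0,0,-0.04,0,0,0,1]
    - [0,0,0,0,0,0,1]

```text
time_s: 5.9
eef_pos: [0.5332, 0.1134, 0.2257]
tcp_rot: [-3.058, 0.701, -0.011]
force: [0.4, 0.1, -0.9]
finger_gap: 0.0854
finger_force: 0.0
```

Run:
```python
from h import *
from fit import G
print(G.x)
to([.512,-.308,.22],-23)
```

```text
gauge [ 0.51225878 -0.30828788  2.74106392] 157.0513938364449
[[-0.8, -0.4], [-1.0, 0.3], [0.9, -0.8], [0.7, -0.6], [-0.9, 0.5], [0.0, -0.7], [-1.8, 0.1], [-1.1, -1.1], [1.7, 0.4], [0.7, -0.3]]
mach [ 0.53212213  0.11957206  1.28007211 -0.04406146 -0.00727613] 73.34272955012725
[[0.1, -2.1], [-1.1, -1.2], [-0.1, -0.4], [-0.8, -0.2], [-0.2, -1.3], [-0.8, -0.3], [0.9, 1.3], [-1.3, -2.2], [-1.6, -0.2], [-0.8, -0.1], [-1.0, 0.7]]
[ 0.51225878 -0.30828788  2.74106392]
pos [0.5332 0.1134 0.2257] yaw -25.81 tilt [ 0.008  0.003 -1.   ] tool shift [0.1644 0.3886 0.0043] turn z -2.81 F [ 0.43  0.06 -0.94] q [ 0.51  0.23 -0.17  0.   -1.16  0.61] t 5.9
```

Request:
move_arm:
  moves:
    - [0.0205,0.0486,0,0,0,0,1]
    - [0.0205,0.0486,0,0,0,0,1]
    - [0.0205,0.0486,0,0,0,0,1]
    - [0.0205,0.0486,0,0,0,0,1]
    - [0.0205,0.0486,0,0,0,0,1]

```text
time_s: 6.52
eef_pos: [0.5168, -0.1522, 0.2213]
tcp_rot: [-3.062, 0.702, 0.001]
force: [0.1, -0.9, 0.5]
finger_gap: 0.0854
finger_force: 0.0
```

Request:
move_arm:
  moves:
    - [0.0205,0.0486,0,0,0,0,1]
    - [0.0205,0.0486,0,0,0,0,1]
    - [0.0205,0.0486,0,0,0,0,1]
    - [0,0,0.04,0,0,-2.8,1]
    - [0,0,0.04,0,0,0,1]

```text
time_s: 7.15
eef_pos: [0.5087, -0.3094, 0.1403]
tcp_rot: [-3.077, 0.63, -0.0]
force: [1.0, -0.2, 0.4]
finger_gap: 0.0855
finger_force: 0.0
```

Run:
```python
from h import *
to([.512,-.308,.006],-23)
a=snap('scene','s5')['pixels'];b=snap('top','t5')['pixels']
cv2.imwrite('pics/c5.png',np.hstack([cv2.resize(i[y:y+w,x:x+w],(400,400),interpolation=cv2.INTER_CUBIC)[:,:,::-1] for i,x,y,w in((a,200,190,110),(b,225,180,70))]))
```

```text
pos [ 0.5087 -0.3094  0.1403] yaw -23.14 tilt [ 0.  0. -1.] tool shift [ 0.0025 -0.0026  0.1343] turn z -0.14 F [ 0.95 -0.17  0.38] q [-0.28  0.39 -0.16 -0.   -1.01  1.44] t 7.15
```

View pics/c5.png

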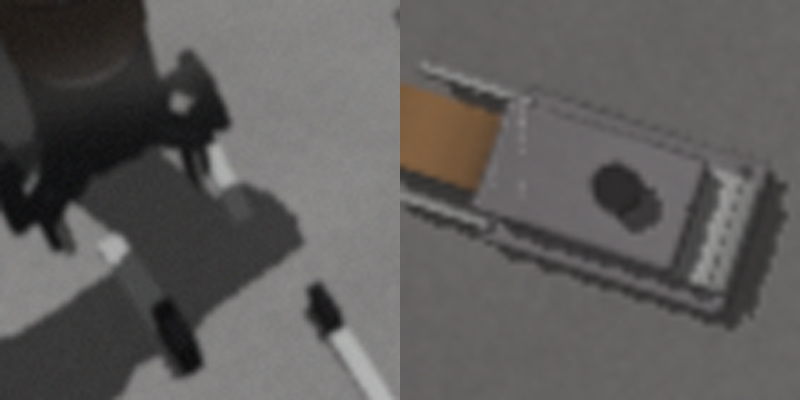

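Request:
move_arm:
  moves:
    - [0.0025,-0.0026,0.04,0,0,0,1]
    - [0,0,0.04,0,0,0,1]
    - [0,0,0.03,0,0,0,1]
    - [0,0,0.015,0,0,0,1]
    - [0,0,0,0,0,0,1]

```text
time_s: 7.88
eef_pos: [0.513, -0.3072, 0.0168]
tcp_rot: [3.078, -0.626, -0.001]
force: [-1.4, -0.6, -0.3]
finger_gap: 0.0854
finger_force: 0.0
```

Run:
```python
from h import *
to([.512,-.308,.009],-23)
a=snap('scene','s6')['pixels'];b=snap('top','t6')['pixels']
cv2.imwrite('pics/c6.png',np.hstack([cv2.resize(i[y:y+w,x:x+w],(400,400),interpolation=cv2.INTER_CUBIC)[:,:,::-1] for i,x,y,w in((a,190,220,90),(b,340,190,70))]))
```

```text
pos [ 0.513  -0.3072  0.0168] yaw -23.0 tilt [-0.001 -0.    -1.   ] tool shift [-0.0006  0.0011  0.0078] turn z 0.0 F [-1.4  -0.6  -0.34] q [-0.27  0.54 -0.29  0.   -0.75  1.44] t 7.875
```

View pics/c6.png

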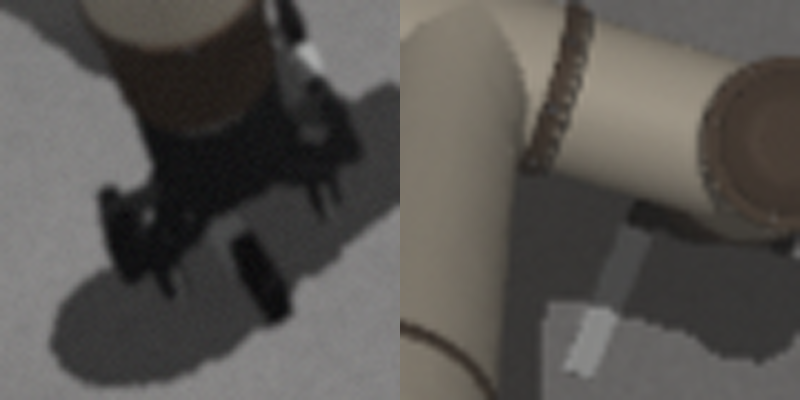

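Run:
```python
from h import *
print(proj('s6',[.513,-.3072,.03]),proj('s6',[.5123,-.3083,.02]))
m=np.array([245.5,276.8]);print('mid at z.03',onz('s6',*m,.03),'z.02',onz('s6',*m,.02))
d=np.array([np.cos(np.radians(67)),np.sin(np.radians(67)),0])*.0425
for s in(1,-1):print(proj('s6',np.array([.513,-.3072,.03])+s*d))
for s in(1,-1):
  c,q=np.cos(2.741),np.sin(2.741)
  print('top center end',proj('s6',[.5123+s*.0225*c,-.3083+s*.0225*q,.04]))
```

```text
[247.7324158  280.03136769] [247.86281599 282.1924411 ]
mid at z.03 [ 0.50170645 -0.30274333  0.03      ] z.02 [ 0.49639846 -0.29891103  0.02      ]
[261.97395003 271.95303452]
[233.05098411 288.35922723]
top center end [242.69784461 272.13479541]
top center end [250.68476181 284.45885318]
```

Request:
move_arm:
  moves:
    - [0.002,0.001,0.008,0,0,0,1]
    - [0,0,0,0,0,0,-1]
    - [0,0,0,0,0,0,-1]
    - [0,0,0,0,0,0,-1]
    - [0,0,0,0,0,0,-1]

```text
time_s: 8.6
eef_pos: [0.5144, -0.309, 0.0091]
tcp_rot: [3.078, -0.627, 0.001]
force: [1.1, -1.1, 1.2]
finger_gap: 0.0142
finger_force: 60.2
```

Request:
move_arm:
  moves:
    - [0,0,0,0,0,0,-1]
    - [0,0,0,0,0,0,-1]

```text
time_s: 8.85
eef_pos: [0.5144, -0.309, 0.009]
tcp_rot: [3.078, -0.627, 0.001]
force: [-0.9, -0.7, 2.3]
finger_gap: 0.0141
finger_force: 59.9
```

Run:
```python
from h import *
to([.512,-.308,.12],-23)
snap('scene','s7');snap('top','t7')
```

```text
pos [ 0.5144 -0.309   0.009 ] yaw -23.02 tilt [ 0. -0. -1.] tool shift [-0.0025  0.     -0.111 ] turn z -0.02 F [-0.93 -0.7   2.31] q [-0.27  0.55 -0.29  0.   -0.73  1.44] t 8.85
```

Request:
move_arm:
  moves:
    - [0,0,-0.03,0,0,0,-1]
    - [0,0,-0.04,0,0,0,-1]
    - [0,0,-0.05,0,0,0,-1]
    - [0,0,0,0,0,10.5,-1]
    - [0,0,0,0,0,10.5,-1]

```text
time_s: 9.57
eef_pos: [0.5139, -0.3085, 0.1287]
tcp_rot: [-2.908, 1.187, -0.0]
force: [-0.2, 0.3, -1.6]
finger_gap: 0.0139
finger_force: 59.4
```

Request:
move_arm:
  moves:
    - [0,0,0,0,0,10.5,-1]
    - [0,0,0,0,0,10.5,-1]
    - [0,0,0,0,0,10.5,-1]
    - [0,0,0,0,0,10.5,-1]
    - [0,0,0,0,0,10.5,-1]

```text
time_s: 10.2
eef_pos: [0.5135, -0.3084, 0.1276]
tcp_rot: [2.083, -2.351, -0.003]
force: [0.6, 0.4, -2.2]
finger_gap: 0.0141
finger_force: 59.4
```

Run:
```python
from h import *
to([.4596,-.1225,.13],-106.7)
```

```text
pos [ 0.5135 -0.3084  0.1276] yaw -96.9 tilt [-0.002  0.001 -1.   ] tool shift [-0.1781  0.0758 -0.0021] turn z 9.8 F [ 0.57  0.38 -2.17] q [-0.27  0.41 -0.17 -0.   -0.99  0.15] t 10.2
```

Request:
move_arm:
  moves:
    - [-0.0445,0.019,0,0,0,0,-1]
    - [-0.0445,0.019,0,0,0,0,-1]
    - [-0.0445,0.019,0,0,0,0,-1]
    - [-0.0445,0.019,0,0,0,9.8,-1]
    - [0,0,0,0,0,0,-1]

```text
time_s: 10.82
eef_pos: [0.4572, -0.1211, 0.1283]
tcp_rot: [1.887, -2.511, -0.003]
force: [1.2, -0.1, -1.4]
finger_gap: 0.0138
finger_force: 59.4
```

Request:
move_arm:
  moves:
    - [0,0,0.025,0,0,0,-1]
    - [0,0,0.02,0,0,0,-1]
    - [0,0,0,0,0,0,-1]

```text
time_s: 11.2
eef_pos: [0.4575, -0.124, 0.082]
tcp_rot: [1.881, -2.512, -0.004]
force: [0.9, -1.4, -1.8]
finger_gap: 0.014
finger_force: 59.4
```

Run:
```python
from h import *
to([.4596,-.1225,.072],-106.7)
a=snap('scene','s8')['pixels'];b=snap('top','t8')['pixels']
cv2.imwrite('pics/c8.png',np.hstack([cv2.convertScaleAbs(cv2.resize(i[y:y+w,x:x+w],(400,400),interpolation=cv2.INTER_CUBIC)[:,:,::-1],alpha=1.5) for i,x,y,w in((a,280,150,80),(b,240,180,80))]))
```

```text
pos [ 0.4575 -0.124   0.082 ] yaw -106.35 tilt [-0.005 -0.    -1.   ] tool shift [-0.002  -0.0017  0.01  ] turn z 0.35 F [ 0.86 -1.44 -1.78] q [ 0.08  0.28 -0.52 -0.   -0.78 -0.36] t 11.2
```

View pics/c8.png

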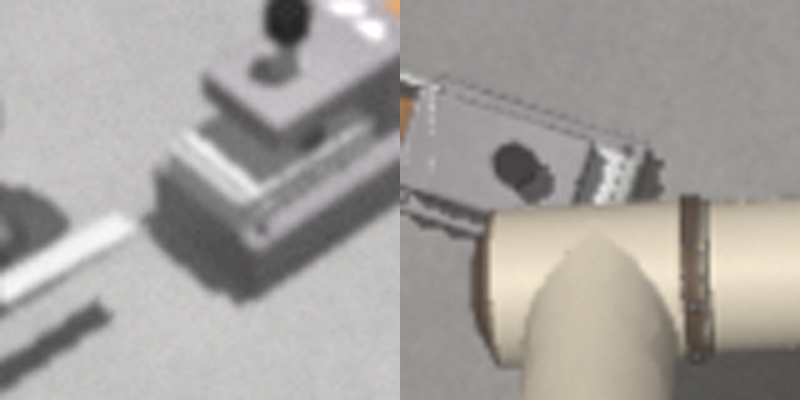

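```bash
cat > edge.py <<'E'
from h import *
from scipy.ndimage import map_coordinates
def edge(fn,p,q,r=2.0,n=40):
    im=cv2.GaussianBlur(cv2.imread('pics/'+fn+'.png',0).astype(float),(0,0),.6);p,q=np.array(p,float),np.array(q,float)
    d=(q-p)/np.linalg.norm(q-p);nn=np.array([-d[1],d[0]]);s=np.arange(-r,r+.01,.1);pts=[]
    for a in np.linspace(.08,.92,n):
        c=p+a*(q-p);X=c[:,None]+nn[:,None]*s
        g=np.abs(np.gradient(map_coordinates(im,[X[1],X[0]],order=3)));w=np.where(g>.6*g.max(),g,0);pts.append([a,(w*s).sum()/w.sum()])
    pts=np.array(pts)
    for _ in range(3):
        k=np.polyfit(pts[:,0],pts[:,1],1);e=pts[:,1]-np.polyval(k,pts[:,0]);pts=pts[np.abs(e)<max(.15,1.5*e.std())]
    return p+nn*k[1],q+nn*(k[0]+k[1]),e.std(),len(pts)
def c8(x,y): return ((x+.5)/5-.5+280,(y+.5)/5-.5+150)
if __name__=='__main__':
    def show(name,a,b,z):
        P,Q,e,n=edge('s8',c8(*a),c8(*b));A,B=onz('s8',*P,z),onz('s8',*Q,z);d=B-A
        print(name,P.round(2),Q.round(2),'e',round(e,2),n,'A',A[:2].round(4),'B',B[:2].round(4),'yaw',np.degrees(np.arctan2(d[1],d[0])).round(1))
    show('blade up',(5,283),(118,213),.075)
    show('blade lo',(5,305),(138,232),.073)
    show('tip',(120,212),(138,232),.074)
    show('base bottom R',(245,297),(390,206),0)
    show('housing R top',(278,130),(395,58),.100)
    show('housing front top',(205,75),(275,122),.122)
    show('lip front lower',(170,150),(245,212),.06)
    show('lip',(183,130),(252,192),.075)
    show('base bottom front',(158,225),(232,292),0)
    show('base R top',(262,237),(395,158),.05)
    s=bot.read_state();x=Ro.from_rotvec(s['tcp_rot']).as_matrix()[:,0]
    print('kin tip',np.array(s['eef_pos'])-x*.1247-[0,0,.009],s['eef_pos'])
E
python3 edge.py
```

```text
blade up [279.73 204.79] [302.85 191.64] e 0.06 30 A [ 0.455  -0.0803] B [ 0.483  -0.0015] yaw 70.5
blade lo [280.35 210.14] [306.82 195.31] e 0.06 35 A [ 0.4677 -0.0947] B [ 0.5004 -0.0063] yaw 69.7
tip [303.   192.54] [308.37 194.94] e 0.09 29 A [ 0.4849 -0.0036] B [ 0.5041 -0.0034] yaw 0.5
base bottom R [329.35 210.2 ] [357.96 191.37] e 0.05 39 A [0.5551 0.0323] B [0.5921 0.1496] yaw 72.5
housing R top [335.16 175.54] [358.48 161.01] e 0.05 40 A [0.5432 0.0859] B [0.572  0.1794] yaw 72.9
housing front top [320.75 164.37] [334.04 174.84] e 0.05 40 A [0.4926 0.0852] B [0.5504 0.0672] yaw -17.3
lip front lower [313.55 179.65] [328.64 191.95] e 0.06 36 A [0.4738 0.0702] B [0.5422 0.0497] yaw -16.7
lip [317.03 174.67] [331.1  186.78] e 0.05 40 A [0.4797 0.0819] B [0.5447 0.0598] yaw -18.8
base bottom front [309.98 195.95] [324.83 209.29] e 0.04 37 A [0.4699 0.0514] B [0.5411 0.0281] yaw -18.1
base R top [332.77 198.29] [358.8  181.53] e 0.06 40 A [0.5617 0.0417] B [0.5945 0.1456] yaw 72.5
kin tip [ 0.49440493 -0.00423919  0.0748329 ] [ 0.45934468 -0.12390902  0.08386979]
```

Run:
```python
from h import *
from edge import edge
n=np.array([-np.sin(np.radians(73)),np.cos(np.radians(73))])
# t5 crop origin (225,180) scale 400/70, pane offset 400
c=lambda x,y:((x-400+.5)*70/400-.5+225,(y+.5)*70/400-.5+180)
def show(name,a,b,z):
    P,Q,e,k=edge('t5',c(*a),c(*b),1.5);A,B=onz('t5',*P,z),onz('t5',*Q,z);d=B-A
    print(name,'e',round(e,2),k,'A',A[:2].round(4),'B',B[:2].round(4),'yaw',np.degrees(np.arctan2(d[1],d[0])).round(1),'lat',(A[:2]@n).round(4),(B[:2]@n).round(4))
show('housing up',(700,160),(540,97),.122)
show('housing lo',(670,268),(490,205),.122)
show('lower base',(725,325),(490,240),.05)
show('housing front',(705,165),(672,265),.122)
show('plate left end up',(715,168),(752,180),.065)
show('plate end low',(688,280),(722,292),.065)
show('light band edge R',(750,185),(718,290),.065)
for p in [(.4944,-.0042),(.5126,.0544),(.5321,.1196)]:print(np.dot(p,n))
to([.4596,-.1225,.072],-107)
```

```text
housing up e 0.14 23 A [0.5462 0.0727] B [0.5886 0.1667] yaw 65.7 lat -0.5011 -0.5142
housing lo e 0.04 40 A [0.4848 0.0869] B [0.5172 0.1953] yaw 73.4 lat -0.4382 -0.4375
lower base e 0.08 33 A [0.4559 0.0588] B [0.5037 0.2069] yaw 72.1 lat -0.4188 -0.4212
housing front e 0.05 35 A [0.5475 0.0696] B [0.488  0.0871] yaw 163.6 lat -0.5032 -0.4413
plate left end up e 0.1 31 A [0.5516 0.0672] B [0.544  0.0443] yaw -108.5 lat -0.5079 -0.5072
plate end low e 0.05 35 A [0.4818 0.0814] B [0.4751 0.0602] yaw -107.6 lat -0.437 -0.4368
light band edge R e 0.04 40 A [0.5403 0.0417] B [0.4756 0.0599] yaw 164.2 lat -0.5045 -0.4373
-0.4740250325079602
-0.47429679716973505
-0.4738821047630919
pos [ 0.4593 -0.1239  0.0839] yaw -106.33 tilt [ 0. -0. -1.] tool shift [-0.0014  0.0002  0.0119] turn z 0.67 F [-0.4  -0.6  -1.26] q [ 0.08  0.27 -0.52  0.   -0.78 -0.36] t 11.3
```

Request:
move_arm:
  moves:
    - [0,0.002,0.0115,0,0,0.7,-1]
    - [0,0,0,0,0,0,-1]
    - [0,0,0,0,0,0,-1]

```text
time_s: 11.68
eef_pos: [0.4571, -0.1229, 0.0724]
tcp_rot: [-1.868, 2.525, -0.0]
force: [-0.9, -0.2, -2.5]
finger_gap: 0.0139
finger_force: 59.4
```

```bash
cat > gp.py <<'E'
from h import *
s=bot.read_state();to([.4596,-.1225,.0715],-107,s)
x=Ro.from_rotvec(s['tcp_rot']).as_matrix()[:,0];tip=np.array(s['eef_pos'])-x*.1247-np.array([0,0,.009])
c,q=np.cos(np.radians(73)),np.sin(np.radians(73));d=tip[:2]-[.5126,.0544]
print('tip',tip.round(4),'past mouth',(d@[c,q]).round(4),'lat',(d@[-q,c]-.0013).round(4),'push',(-(np.array(s['force'][:2])@[c,q])).round(2),'latF',(np.array(s['force'][:2])@[-q,c]).round(2),'gap',s['finger_gap'],s['finger_force'],'T',np.round(s['ft_torque'],2))
E
python3 gp.py
```

```text
pos [ 0.4571 -0.1229  0.0724] yaw -107.01 tilt [ 0. -0. -1.] tool shift [-0.0011 -0.0022  0.0009] turn z -0.01 F [-0.92 -0.24 -2.49] q [ 0.08  0.29 -0.54  0.   -0.74 -0.38] t 11.675
tip [ 0.4936 -0.0036  0.0634] past mouth -0.061 lat -0.0001 push 0.5 latF 0.81 gap 0.013858511589069256 59.357905983924866 T [-0.04  0.02  0.04]
```

Centred and aligned; advance to the lip, then into the throat.

Request:
move_arm:
  moves:
    - [-0.016,0,0,0,0,0,-1]
    - [-0.016,0,0,0,0,0,-1]
    - [-0.016,0,0,0,0,0,-1]
    - [0,0,0,0,0,0,-1]

```text
time_s: 12.18
eef_pos: [0.4718, -0.0754, 0.0723]
tcp_rot: [-1.871, 2.523, -0.0]
force: [-0.7, -0.0, -1.3]
finger_gap: 0.0143
finger_force: 59.4
```

Request:
move_arm:
  moves:
    - [-0.008,0,0,0,0,0,-1]
    - [-0.006,0,0,0,0,0,-1]
    - [-0.006,0,0,0,0,0,-1]
    - [0,0,0,0,0,0,-1]

```text
time_s: 12.68
eef_pos: [0.4771, -0.0575, 0.0722]
tcp_rot: [-1.869, 2.525, -0.0]
force: [-0.4, -0.0, -2.4]
finger_gap: 0.0139
finger_force: 59.4
```

```bash
python3 gp.py
```

```text
pos [ 0.4771 -0.0575  0.0722] yaw -107.01 tilt [ 0.  0. -1.] tool shift [ 0.0672 -0.0023  0.0007] turn z -0.01 F [-0.4  -0.04 -2.44] q [ 0.22  0.3  -0.52  0.   -0.75 -0.52] t 12.675
tip [0.5135 0.0617 0.0632] past mouth 0.0073 lat -0.0001 push 0.16 latF 0.37 gap 0.01391431734824783 59.384241700172424 T [ 0.   -0.02 -0.02]
```

Request:
move_arm:
  moves:
    - [-0.005,0,0,0,0,0,-1]
    - [-0.005,0,0,0,0,0,-1]
    - [-0.004,0,0,0,0,0,-1]
    - [0,0,0,0,0,0,-1]

```text
time_s: 13.18
eef_pos: [0.4811, -0.0442, 0.0722]
tcp_rot: [-1.869, 2.525, -0.0]
force: [-0.2, -0.0, -2.0]
finger_gap: 0.0139
finger_force: 59.4
```

Request:
move_arm:
  moves:
    - [0,0,0.0006,0,0,0,-1]
    - [0,0,0,0,0,0,-1]
    - [0,0,0,0,0,0,-1]

```text
time_s: 13.55
eef_pos: [0.4809, -0.0445, 0.0716]
tcp_rot: [1.868, -2.526, -0.0]
force: [0.7, 0.5, -1.5]
finger_gap: 0.0139
finger_force: 59.4
```

Request:
move_arm:
  moves:
    - [0,0,0.0006,0,0,0,-1]
    - [0,0,0,0,0,0,-1]
    - [0,0,0,0,0,0,-1]

```text
time_s: 13.92
eef_pos: [0.481, -0.0444, 0.071]
tcp_rot: [1.868, -2.526, 0.0]
force: [0.0, 0.2, -1.6]
finger_gap: 0.0138
finger_force: 59.4
```

```bash
python3 gp.py
```

```text
pos [ 0.481  -0.0444  0.071 ] yaw -107.03 tilt [-0. -0. -1.] tool shift [ 0.0809 -0.0024 -0.0005] turn z -0.03 F [ 0.02  0.21 -1.56] q [ 0.25  0.3  -0.52  0.   -0.75 -0.54] t 13.925
tip [0.5175 0.0748 0.062 ] past mouth 0.0209 lat -0.0001 push -0.2 latF 0.05 gap 0.01378933029537492 59.4098424911499 T [-0.03  0.01 -0.01]
```

Request:
move_arm:
  moves:
    - [0,0,0.0005,0,0,0,-1]
    - [0,0,0,0,0,0,-1]
    - [0,0,0,0,0,0,-1]

```text
time_s: 14.3
eef_pos: [0.481, -0.0444, 0.0705]
tcp_rot: [-1.868, 2.526, -0.0]
force: [0.4, -0.3, -1.5]
finger_gap: 0.0144
finger_force: 59.4
```

Request:
move_arm:
  moves:
    - [0,0,0.0005,0,0,0,-1]
    - [0,0,0,0,0,0,-1]
    - [0,0,0,0,0,0,-1]

```text
time_s: 14.68
eef_pos: [0.4811, -0.0445, 0.0701]
tcp_rot: [-1.868, 2.526, -0.0]
force: [-0.2, 0.2, -0.9]
finger_gap: 0.0143
finger_force: 59.5
```

```bash
python3 gp.py
```

```text
pos [ 0.4811 -0.0445  0.0701] yaw -107.03 tilt [ 0. -0. -1.] tool shift [ 0.0809 -0.0023 -0.0014] turn z -0.03 F [-0.23  0.18 -0.94] q [ 0.25  0.3  -0.52  0.   -0.75 -0.54] t 14.675
tip [0.5176 0.0748 0.0611] past mouth 0.0209 lat -0.0001 push -0.1 latF 0.27 gap 0.014324650438038199 59.45534884929657 T [-0.11  0.03 -0.03]
```

Request:
move_arm:
  moves:
    - [0,0,0.0004,0,0,0,-1]
    - [0,0,0,0,0,0,-1]
    - [0,0,0,0,0,0,-1]

```text
time_s: 15.05
eef_pos: [0.481, -0.0445, 0.0697]
tcp_rot: [-1.868, 2.526, -0.0]
force: [-0.4, -0.7, -0.4]
finger_gap: 0.0141
finger_force: 59.5
```

```bash
python3 gp.py
```

```text
pos [ 0.481  -0.0445  0.0697] yaw -107.03 tilt [ 0. -0. -1.] tool shift [ 0.0809 -0.0024 -0.0018] turn z -0.03 F [-0.37 -0.75 -0.45] q [ 0.24  0.31 -0.52  0.   -0.75 -0.54] t 15.05
tip [0.5176 0.0748 0.0607] past mouth 0.0209 lat -0.0001 push 0.82 latF 0.14 gap 0.014084078999311321 59.52724814414978 T [-0.23  0.05 -0.04]
```

Request:
move_arm:
  moves:
    - [-0.004,0,-0.0002,0,0,0,-1]
    - [-0.004,0,0,0,0,0,-1]
    - [0,0,0,0,0,0,-1]
    - [0,0,0,0,0,0,-1]

```text
time_s: 15.55
eef_pos: [0.4835, -0.0365, 0.0698]
tcp_rot: [-1.868, 2.525, -0.0]
force: [0.7, 0.8, -1.6]
finger_gap: 0.0141
finger_force: 59.5
```

```bash
python3 gp.py
```

```text
pos [ 0.4835 -0.0365  0.0698] yaw -107.02 tilt [ 0.  0. -1.] tool shift [ 0.0893 -0.0023 -0.0017] turn z -0.02 F [ 0.67  0.75 -1.58] q [ 0.26  0.31 -0.52 -0.   -0.75 -0.56] t 15.55
tip [0.52   0.0828 0.0609] past mouth 0.0293 lat -0.0001 push -0.92 latF -0.42 gap 0.014119787804006917 59.48203146457672 T [ 0.13 -0.05 -0.  ]
```

Request:
move_arm:
  moves:
    - [-0.004,0,0,0,0,0,-1]
    - [-0.004,0,0,0,0,0,-1]
    - [0,0,0,0,0,0,-1]

```text
time_s: 15.92
eef_pos: [0.4859, -0.0287, 0.0698]
tcp_rot: [-1.868, 2.525, -0.0]
force: [-0.2, 0.1, -1.1]
finger_gap: 0.0142
finger_force: 59.5
```

```bash
python3 gp.py
```

```text
pos [ 0.4859 -0.0287  0.0698] yaw -107.01 tilt [ 0.  0. -1.] tool shift [ 0.0974 -0.0022 -0.0017] turn z -0.01 F [-0.15  0.05 -1.08] q [ 0.28  0.31 -0.51 -0.   -0.75 -0.57] t 15.925
tip [0.5224 0.0905 0.0608] past mouth 0.0374 lat -0.0001 push -0.0 latF 0.16 gap 0.014195563405450841 59.50670778751373 T [0.22 0.   0.01]
```

Request:
move_arm:
  moves:
    - [-0.003,0,0,0,0,0,-1]
    - [-0.003,0,0,0,0,0,-1]
    - [0,0,0,0,0,0,-1]

```text
time_s: 16.3
eef_pos: [0.4876, -0.0231, 0.0698]
tcp_rot: [-1.868, 2.525, 0.0]
force: [-0.3, 0.2, -1.1]
finger_gap: 0.0137
finger_force: 59.5
```

```bash
python3 gp.py
```

```text
pos [ 0.4876 -0.0231  0.0698] yaw -107.02 tilt [ 0.  0. -1.] tool shift [ 0.1032 -0.0023 -0.0017] turn z -0.02 F [-0.28  0.25 -1.11] q [ 0.29  0.31 -0.51 -0.   -0.75 -0.58] t 16.3
tip [0.5241 0.0961 0.0608] past mouth 0.0433 lat -0.0001 push -0.16 latF 0.34 gap 0.013699019430928473 59.53475475311279 T [0.1  0.02 0.02]
```

Request:
move_arm:
  moves:
    - [-0.003,0,0,0,0,0,-1]
    - [-0.003,0,0,0,0,0,-1]
    - [0,0,0,0,0,0,-1]

```text
time_s: 16.68
eef_pos: [0.4883, -0.0186, 0.0698]
tcp_rot: [1.866, -2.524, -0.0]
force: [-0.9, -4.5, 1.4]
finger_gap: 0.014
finger_force: 59.8
```

```bash
python3 gp.py
```

```text
pos [ 0.4883 -0.0186  0.0698] yaw -107.03 tilt [-0.002 -0.002 -1.   ] tool shift [ 0.1078 -0.003  -0.0015] turn z -0.03 F [-0.89 -4.54  1.37] q [ 0.3   0.31 -0.51  0.   -0.75 -0.59] t 16.675
tip [0.5248 0.1007 0.0605] past mouth 0.0478 lat 0.0006 push 4.61 latF -0.48 gap 0.014020257377823444 59.762635231018066 T [-1.38  0.39 -0.03]
```

Request:
move_arm:
  moves:
    - [0,0,0,0,0,0,-1]
    - [0,0,0,0,0,0,-1]
    - [0,0,0,0,0,0,-1]
    - [0,0,0,0,0,0,-1]

```text
time_s: 17.18
eef_pos: [0.4883, -0.0186, 0.0698]
tcp_rot: [1.866, -2.524, -0.0]
force: [-1.5, -5.0, 0.4]
finger_gap: 0.0139
finger_force: 59.8
```

```bash
python3 gp.py
```

```text
pos [ 0.4883 -0.0186  0.0698] yaw -107.04 tilt [-0.002 -0.001 -1.   ] tool shift [ 0.1078 -0.003  -0.0015] turn z -0.04 F [-1.53 -4.99  0.41] q [ 0.3   0.31 -0.51  0.   -0.75 -0.59] t 17.175
tip [0.5248 0.1006 0.0605] past mouth 0.0478 lat 0.0005 push 5.21 latF 0.0 gap 0.013908557345495096 59.75133419036865 T [-1.34  0.45  0.01]
```

Request:
move_arm:
  moves:
    - [-0.0006,0,0,0,0,0,-1]
    - [0,0,0,0,0,0,-1]
    - [0,0,0,0,0,0,-1]

```text
time_s: 17.55
eef_pos: [0.4882, -0.0184, 0.0698]
tcp_rot: [1.866, -2.523, -0.0]
force: [-1.0, -6.3, 1.7]
finger_gap: 0.0143
finger_force: 59.8
```

```bash
python3 gp.py
python3 - <<'E'
from h import *
snap('scene','s9')
d=np.array([np.cos(np.radians(73)),np.sin(np.radians(73)),0])
# did the knob / plate stay up: compare with s8
a=cv2.imread('pics/s8.png',0).astype(float);b=cv2.imread('pics/s9.png',0).astype(float)
k=[(i[140:170,325:350]<45).nonzero() for i in(a,b)];print([(x[0].mean()+140,x[1].mean()+325,len(x[0])) for x in k])
E
```

```text
pos [ 0.4882 -0.0184  0.0698] yaw -107.05 tilt [-0.003 -0.002 -1.   ] tool shift [ 0.1079 -0.0031 -0.0014] turn z -0.05 F [-1.02 -6.31  1.65] q [ 0.3   0.31 -0.51  0.   -0.75 -0.6 ] t 17.55
tip [0.5248 0.1008 0.0604] past mouth 0.0479 lat 0.0006 push 6.34 latF -0.87 gap 0.014272534369040467 59.839521646499634 T [-1.84  0.4  -0.03]
[(np.float64(153.57894736842104), np.float64(336.9824561403509), 57), (np.float64(153.4406779661017), np.float64(337.0508474576271), 59)]
```

Request:
move_arm:
  moves:
    - [0,0,-0.0004,0,0,0,-1]
    - [0,0,0,0,0,0,-1]
    - [0,0,0,0,0,0,-1]

```text
time_s: 17.98
eef_pos: [0.4882, -0.0183, 0.07]
tcp_rot: [1.865, -2.524, -0.0]
force: [-0.8, -5.9, 1.6]
finger_gap: 0.0144
finger_force: 59.7
```

```bash
python3 gp.py
```

```text
pos [ 0.4882 -0.0183  0.07  ] yaw -107.05 tilt [-0.003 -0.002 -1.   ] tool shift [ 0.108  -0.0032 -0.0012] turn z -0.05 F [-0.83 -5.89  1.6 ] q [ 0.3   0.31 -0.51  0.   -0.75 -0.6 ] t 17.975
tip [0.5248 0.1009 0.0607] past mouth 0.048 lat 0.0006 push 5.87 latF -0.92 gap 0.014374686014575424 59.67333376407623 T [-1.76  0.26 -0.07]
```

Request:
move_arm:
  moves:
    - [-0.0004,0,0,0,0,0,-1]
    - [0,0,0,0,0,0,-1]
    - [0,0,0,0,0,0,-1]

```text
time_s: 18.35
eef_pos: [0.4882, -0.0181, 0.07]
tcp_rot: [1.865, -2.523, -0.0]
force: [-1.1, -7.1, 1.3]
finger_gap: 0.0138
finger_force: 59.7
```

```bash
python3 gp.py
```

```text
pos [ 0.4882 -0.0181  0.07  ] yaw -107.06 tilt [-0.003 -0.002 -1.   ] tool shift [ 0.1082 -0.0033 -0.0012] turn z -0.06 F [-1.13 -7.11  1.26] q [ 0.3   0.31 -0.51  0.   -0.76 -0.6 ] t 18.35
tip [0.5248 0.1011 0.0607] past mouth 0.0483 lat 0.0007 push 7.13 latF -1.0 gap 0.01384765450462236 59.712467193603516 T [-1.91  0.34 -0.04]
```

Run:
```python
from h import *
from edge import edge,c8
snap('scene','s10')
a=cv2.imread('pics/s8.png',0).astype(float);b=cv2.imread('pics/s10.png',0).astype(float)
# column profiles through right side of plates
for u in (334,338,342,346,350):
    print(u,'s8 ',a[160:205:1,u].astype(int)[5:35].tolist());print(u,'s10',b[160:205:1,u].astype(int)[5:35].tolist())
```

```text
334 s8  [65, 75, 103, 123, 127, 126, 127, 131, 121, 106, 86, 68, 60, 61, 64, 71, 78, 79, 78, 85, 106, 124, 116, 100, 93, 103, 96, 94, 104, 108]
334 s10 [64, 72, 101, 123, 128, 126, 128, 126, 122, 107, 84, 67, 62, 60, 64, 71, 77, 78, 80, 83, 104, 121, 113, 99, 92, 100, 97, 92, 102, 109]
338 s8  [94, 111, 125, 127, 128, 129, 127, 126, 113, 93, 75, 70, 67, 65, 70, 75, 80, 92, 110, 115, 104, 89, 90, 91, 93, 100, 113, 117, 119, 110]
338 s10 [92, 109, 123, 128, 126, 128, 127, 124, 110, 92, 77, 67, 61, 64, 68, 73, 79, 90, 111, 115, 104, 90, 88, 92, 91, 99, 110, 117, 119, 109]
342 s8  [125, 129, 128, 125, 126, 119, 102, 82, 69, 64, 60, 53, 47, 47, 60, 88, 104, 103, 95, 84, 85, 85, 98, 111, 118, 119, 111, 98, 81, 65]
342 s10 [125, 128, 126, 126, 125, 116, 100, 80, 67, 63, 57, 51, 45, 44, 59, 84, 97, 99, 89, 87, 83, 85, 98, 108, 116, 118, 111, 99, 82, 63]
346 s8  [127, 128, 121, 110, 93, 74, 65, 63, 70, 76, 77, 79, 93, 112, 117, 104, 91, 90, 94, 97, 110, 116, 117, 115, 105, 87, 69, 61, 60, 58]
346 s10 [127, 126, 121, 110, 89, 73, 65, 63, 67, 73, 76, 79, 89, 112, 115, 102, 88, 88, 89, 101, 108, 115, 116, 113, 103, 84, 70, 62, 58, 58]
350 s8  [115, 98, 80, 67, 63, 61, 68, 75, 78, 86, 102, 112, 109, 95, 91, 90, 93, 102, 113, 117, 113, 107, 94, 75, 65, 61, 60, 60, 59, 59]
350 s10 [113, 99, 78, 67, 62, 64, 68, 74, 79, 85, 98, 112, 107, 95, 89, 92, 91, 101, 110, 116, 113, 109, 91, 75, 66, 61, 58, 59, 59, 56]
```

Request:
move_arm:
  moves:
    - [0.003,0,0,0,0,0,-1]
    - [0.003,0,0,0,0,0,-1]
    - [0,0,0,0,0,0,-1]
    - [0,0,0,0,0,0,-1]

```text
time_s: 18.9
eef_pos: [0.488, -0.0223, 0.0702]
tcp_rot: [-1.868, 2.525, -0.0]
force: [0.4, 1.6, -2.7]
finger_gap: 0.0143
finger_force: 59.3
```

```bash
python3 gp.py
```

```text
pos [ 0.488  -0.0223  0.0702] yaw -107.02 tilt [ 0.  0. -1.] tool shift [ 0.1042 -0.0022 -0.0013] turn z -0.02 F [ 0.45  1.57 -2.74] q [ 0.29  0.31 -0.51  0.   -0.75 -0.58] t 18.9
tip [0.5245 0.097  0.0613] past mouth 0.0442 lat -0.0002 push -1.63 latF 0.03 gap 0.014269757795223678 59.3367737531662 T [ 0.37 -0.1   0.03]
```

Request:
move_arm:
  moves:
    - [0,0,-0.0006,0,0,0,-1]
    - [0,0,0,0,0,0,-1]
    - [0,0,0,0,0,0,-1]

```text
time_s: 19.27
eef_pos: [0.4879, -0.0223, 0.0708]
tcp_rot: [-1.868, 2.526, -0.0]
force: [1.9, 2.2, -4.5]
finger_gap: 0.0142
finger_force: 59.2
```

```bash
python3 gp.py
```

```text
pos [ 0.4879 -0.0223  0.0708] yaw -107.03 tilt [ 0.  0. -1.] tool shift [ 0.1041 -0.0023 -0.0007] turn z -0.03 F [ 1.92  2.17 -4.47] q [ 0.29  0.31 -0.51 -0.   -0.75 -0.58] t 19.275
tip [0.5244 0.0969 0.0618] past mouth 0.0441 lat -0.0002 push -2.64 latF -1.2 gap 0.014205039716068528 59.183582067489624 T [ 0.57 -0.21 -0.04]
```

Request:
move_arm:
  moves:
    - [-0.002,0,0.0002,0,0,0,-1]
    - [0,0,0,0,0,0,-1]
    - [0,0,0,0,0,0,-1]

```text
time_s: 19.65
eef_pos: [0.4876, -0.0213, 0.0706]
tcp_rot: [1.867, -2.525, -0.0]
force: [-0.7, -4.6, -1.8]
finger_gap: 0.0141
finger_force: 59.5
```

```bash
python3 gp.py|tail -1;python3 -c "
from h import *;print(bot.read_state()['force'])"
```

```text
tip [0.5241 0.0979 0.0614] past mouth 0.045 lat 0.0004 push 4.56 latF -0.67 gap 0.014143178829563861 59.48051691055298 T [-1.32  0.17 -0.04]
[-0.69706462 -4.55462183 -1.81200367]
```

Request:
move_arm:
  moves:
    - [-0.002,0,0,0,0,0,-1]
    - [0,0,0,0,0,0,-1]
    - [0,0,0,0,0,0,-1]

```text
time_s: 20.02
eef_pos: [0.488, -0.0193, 0.0705]
tcp_rot: [1.866, -2.524, -0.001]
force: [-1.6, -4.3, -1.3]
finger_gap: 0.0144
finger_force: 59.5
```

```bash
python3 gp.py
```

```text
pos [ 0.488  -0.0193  0.0705] yaw -107.04 tilt [-0.002 -0.001 -1.   ] tool shift [ 0.107  -0.0031 -0.0009] turn z -0.04 F [-1.6  -4.33 -1.25] q [ 0.29  0.31 -0.51  0.   -0.75 -0.59] t 20.025
tip [0.5245 0.0999 0.0613] past mouth 0.047 lat 0.0006 push 4.61 latF 0.26 gap 0.014359943669965524 59.479857087135315 T [-1.47  0.32 -0.1 ]
```

Request:
move_arm:
  moves:
    - [-0.002,0,0,0,0,0,-1]
    - [0,0,0,0,0,0,-1]
    - [0,0,0,0,0,0,-1]
    - [0,0,0,0,0,0,-1]

```text
time_s: 20.52
eef_pos: [0.4883, -0.0176, 0.0704]
tcp_rot: [1.866, -2.524, -0.001]
force: [-2.0, -6.1, -0.3]
finger_gap: 0.0137
finger_force: 59.5
```

```bash
python3 gp.py
```

```text
pos [ 0.4883 -0.0176  0.0704] yaw -107.04 tilt [-0.003 -0.001 -1.   ] tool shift [ 0.1087 -0.0033 -0.0009] turn z -0.04 F [-2.04 -6.08 -0.3 ] q [ 0.3   0.31 -0.5   0.   -0.76 -0.6 ] t 20.525
tip [0.5248 0.1016 0.0611] past mouth 0.0487 lat 0.0008 push 6.41 latF 0.17 gap 0.013740329902776311 59.49890613555908 T [-1.65  0.35 -0.03]
```

Request:
move_arm:
  moves:
    - [0.0003,0,-0.0002,0,0,0,-1]
    - [0,0,0,0,0,0,-1]
    - [0,0,0,0,0,0,-1]
    - [0,0,0,0,0,0,-1]

```text
time_s: 21.02
eef_pos: [0.4884, -0.0176, 0.0705]
tcp_rot: [1.866, -2.524, -0.001]
force: [-1.5, -6.3, -1.1]
finger_gap: 0.0141
finger_force: 59.4
```

```bash
python3 gp.py
```

```text
pos [ 0.4884 -0.0176  0.0705] yaw -107.04 tilt [-0.002 -0.001 -1.   ] tool shift [ 0.1088 -0.0032 -0.0008] turn z -0.04 F [-1.54 -6.33 -1.06] q [ 0.3   0.31 -0.5   0.   -0.76 -0.59] t 21.025
tip [0.525  0.1017 0.0614] past mouth 0.0488 lat 0.0007 push 6.5 latF -0.38 gap 0.014063088846665343 59.443005323410034 T [-1.66  0.53 -0.05]
```

Request:
move_arm:
  moves:
    - [0.0004,0,0,0,0,0,-1]
    - [0,0,0,0,0,0,-1]
    - [0,0,0,0,0,0,-1]
    - [0,0,0,0,0,0,-1]

```text
time_s: 21.52
eef_pos: [0.4886, -0.0176, 0.0706]
tcp_rot: [1.867, -2.525, -0.001]
force: [-2.8, -5.0, -1.5]
finger_gap: 0.0137
finger_force: 59.4
```

```bash
python3 gp.py; python3 -c "
from h import *
for i in range(4):
    snap('scene','z');print(np.round(bot.read_state()['force'],2))"
```

```text
pos [ 0.4886 -0.0176  0.0706] yaw -107.03 tilt [-0.002 -0.    -1.   ] tool shift [ 0.1088 -0.003  -0.0008] turn z -0.03 F [-2.78 -5.04 -1.5 ] q [ 0.3   0.31 -0.5  -0.   -0.76 -0.59] t 21.525
tip [0.5251 0.1016 0.0615] past mouth 0.0488 lat 0.0005 push 5.64 latF 1.18 gap 0.013740678208593997 59.412885904312134 T [-1.43  0.69  0.05]
[-1.66 -5.22 -1.42]
[-2.68 -4.38 -2.25]
[-2.57 -5.13 -1.33]
[-2.47 -3.77 -1.78]
```

Push is about 5 N, steady and in the snug range, so I'm handing in.

```bash
python3 -c "
from station import bot
print(bot.hand_in())"
```

```text
the job is handed in; nothing more can be done
None
```

I pulled the knob up to its stop, where it stayed, then slid the gauge blade about 49 mm into the middle of the throat; the gripper still holds it with about 5 N of push (3 to 8 N is snug). I handed the job in at about 22 s; one early push stuck at about 7 N, so I backed out, raised the gauge slightly and it then slid freely.

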